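Finding the heavy side of a flywheel on a balancing stand

TASK

Find the heavy side of the red flywheel: lift it out of the wooden rack by its rim, lower it gently onto the rollers of the balancing stand, with the flywheel midway between the two uprights, and let go so that it turns by itself until its heavy side has come to rest at the bottom. Only then press the stand's yellow brake pedal down until it snaps over and stays down, so that the flywheel is held as it settled, ready for marking. Leave the green flywheel in its place in the rack.

Things in the scene. Friction and masses are not known exactly. Their poses are not given: they have to be found in the camera images.
- red_flywheel: light-alloy flywheel with red web, red band round its grey rim, 110 mm diameter, 20 mm thick, 0.7 kg, in the middle of a steel arbor 12 mm thick, 190 mm long (hub 31 mm diameter). Origin: wheel centre; x along the arbor. The rim's flat side faces, 16 mm wide, are to be gripped across the 20 mm, from above at the top of the rim. Starts upright in one bay of the rack, arbor level, origin 69 mm above the table
- heavy_side (a point): heavy spot of the red flywheel: its crank boss with a steel bush, 36 mm off the axle; z points from it to the axle, so straight up once the heavy side is at the bottom. Starts 125 degrees from the bottom. Left free on the rollers, the flywheel swings to and fro like a pendulum, slower and slower, and comes to rest with the boss at the bottom (within 0.12 rad) after 3 to 5 s
- green_flywheel: flywheel with green web and band on its own arbor, same shape, size and origin as the red one, in the other bay of the rack; stays there
- wheel_rack: fixed wooden rack with two bays 130 mm apart. Origin under its centre, on the table; x along the arbors of the wheels in it, bays at y = +65 and -65 mm. A wheel stands on its rim in a slot 25 mm wide whose walls end 40 mm above the table: lift it straight up at least 40 mm to clear them
- stand: fixed grey iron stand. Origin under the base (150 x 120 mm), on the table; x along the axle, pedal towards -y. Uprights at x = +-55 mm, 79 mm high, carry pairs of free steel rollers, 44 mm diameter, at y = +-15 mm, tops 101 mm high. An arbor laid in the dips between them lies along x at y = 0, its axle 103 mm above the table; the wheel belongs at x = 0
- brake (a joint): angle of the brake pedal (rad): 0 up (off), 0.25 fully down (on). A spring holds it up: 6 to 7 N on the pad starts it, then the resistance falls and past 0.16 it snaps down by itself and stays. A sprung rubber shoe on its inner arm then presses on the wheel's rim from below and holds the wheel
- brake_pad (a point): centre of the top of the yellow pedal pad (44 mm along the stand's x, 32 mm along its y), 125 mm from the axle on the stand's -y side; 58 mm above the table when up, 19 mm lower when fully down

How it is judged:
By the outcome, as a careful person would: the job done as asked, in the order asked, and still so for the second after the job is handed in, with the robot touching nothing.
It also fails if it takes over 48 s, if anything falls off the work surface, if the arm or the gripper's body presses on something with over 40 N, if the wrist force passes 120 N, or if a joint passes its speed limit or range.

ROBOT

A 6-joint arm with a two-finger parallel gripper is mounted at the origin on a cart in front of the work surface, level with it; the furniture and walls round the work are solid. World frame = base frame: x ahead of the robot, y to its left, z up, the work surface at z = 0. Lengths are in m, angles in rad, forces in N, time in s.
With the tool pointing down it reaches from about 0.225 to 0.875 m from the base axis. Payload 3.4 kg.
Tool frame: the origin (TCP) lies at the very end of the fingers, on their centre line; the grasp point (between the pads) lies 19 mm behind it; z points along the fingers, y is the direction in which the jaws open and shut (so a half turn about z gives the same grasp; the last joint's range is limited). The gripper opens to 85 mm and grips with 20 to 120 N. Pads are 22 mm wide; open, the fingers measure 114 mm over their backs; the gripper's body (76 mm by 85 mm) begins 54 mm behind the grasp point. The pads swing forward as they close: fully open they stand 13 mm farther back than shut.
Start: joints at [1.063, 0.276, 1.505, -0, 1.361, -0.121], TCP at [0.217, 0.533, 0.231] pointing down, gripper open.
Joint ranges: [-2.89, 2.89], [-0.75, 2.08], [0.22, 2.7], [-1.18, 4.32], [0.11, 2.71], [-2.7, 2.7]. Speed limits (rad/s): [2.57, 2.57, 3.14, 3.14, 3.14, 3.14].

INTERFACE

Orientations are given as a unit quaternion [w, x, y, z].
In Python, from rig import telemetry, cams, sign_off, spotter gives the robot as it stands.
- The arm moves only by the tool servo_tool, never from a script. Its argument "steps" is a list of rows, each a list of 6 numbers: the shift along the tool's x, y, z in mm, then the turn, a rotation vector about the tool's x, y, z in degrees. In form: [[x, y, z, ax, ay, az], ...]. A call has 1 to 8 rows; each row is the pose to reach, as a shift and turn from the pose commanded when the call began, along the tool's axes at that moment; what a row does not reach only later rows make up. A row lasts 1/10 s, in which the tool goes at most 50 mm and 8.59 degrees, less where a joint would pass 70% of its speed; a pose out of reach is approached as far as the arm can. A call with a gripper value outside its range is refused whole. "hand" is the closure in counts, from 0 (fully open) to 255 (shut), set as the call begins (left out, the last holds). The fingers move at their own pace and stop on an object; "grip_force" is the grip in N (left out, the last holds). Time passes only in rows, so rows that repeat a pose let the fingers close. It gives the time, the measured TCP pose, the force and the opening at its end, in the units of the state.
- telemetry.get_state(): the state, without advancing time (a new reading comes with each control period).
- cams.get_image(name): name is "scene" or "top" or "wrist"; returns (picture, depth): 400x640x3 uint8, red, green, blue; 400x640 float32, m along the optical axis (not along the pixel's ray), 0 where there is no reading.
- cams.camera_model(name): a dict with "camera_matrix" (3x3 intrinsics, pixels), "origin" and "rotation" of the camera in the world; the wrist camera has in their place "tool_from_camera" (4x4, takes a point from camera to tool coordinates, whose origin is the TCP and whose axes are the flange's). Camera axes: x right, y up, looking along -z (the intrinsics and any distortion apply to the point x, -y, -z); pixel columns grow to the right and rows downward; lengths in m; the calibration is good to about 2 mm. A picture is of the moment at which its call begins: read the wrist's pose just before it. camera_model takes no time and is no camera call.
- sign_off(): hands the job in, once; it reports no verdict.
Trained networks look in the newest picture that a camera, given by its name, has taken for a name from the list of things; names that differ only in an ending like _2 or _b are one class to them, and where a whole thing is asked for, a point or a joint stands for the part that bears it (a point fixed in the world has none). Each returns a list of dicts, best first, with "conf" (0 to 1); they miss things now and then, are a little off and sometimes report something else, mostly with a low value. They report only what shows in the picture. A call takes as long as a camera call.
- spotter.outline_of(query, camera): "region" (400x640 bool, what is visible of it) and "rect" ([left, top, width, height] in pixels, round what is visible of it).
The state is a dict: "clock": time; "qpos": joint angles; "qd": joint speeds; "effort": joint torques, N m; "position": TCP position; "ee_rot": TCP orientation; "contact_force": force on the tool from outside, world axes, zero at the start; "moment": the same for the moment, N m; "width": finger opening in m.
Only numpy, scipy, OpenCV 4.12 (cv2) and the standard library are available. Lean on these libraries where they do the work, as an engineer would, in place of code of your own. Each camera call takes 0.05 s, during which the arm holds its last target.

## Working session

There is one attempt and no reset: what is moved stays moved. The work goes in short steps, Python scripts to look and compute and a tool call to move; the robot and the scene stay as the last step left them, time stands still between calls to the robot, and variables do not carry over. Pictures are saved under pics/ and viewed, and the job is handed in when it is done.

Besides the shell and the picture viewer there is one more tool, called after "Call:" as name([rows], argument=value, ...), one row to a line, values as JSON. servo_tool: Moves the arm, as the interface text tells. Its arguments: {"type":"object","properties":{"steps":{"type":"array","items":{"type":"array","items":{"type":"number"}}},"hand":{"type":"number"},"grip_force":{"type":"number"}},"required":["steps"]}

```bash
mkdir -p pics; ls; cat > h.py <<'E'
import numpy as np, cv2
from rig import telemetry, cams, sign_off, spotter
def save(n,img): cv2.imwrite('pics/'+n,cv2.cvtColor(img,cv2.COLOR_RGB2BGR))
def cloud(name,depth,st=None):
    m=cams.camera_model(name);K=np.array(m['camera_matrix'])
    v,u=np.mgrid[0:400,0:640]
    x=(u-K[0,2])/K[0,0]*depth;y=(v-K[1,2])/K[1,1]*depth
    P=np.stack([x,-y,-depth],-1)
    if 'origin' in m: return P@np.array(m['rotation']).T+np.array(m['origin'])
    T=np.array(m['tool_from_camera']);P=P@T[:3,:3].T+T[:3,3]
    from scipy.spatial.transform import Rotation as R
    q=st['ee_rot'];return R.from_quat([q[1],q[2],q[3],q[0]]).apply(P.reshape(-1,3)).reshape(P.shape)+np.array(st['position'])
E
python3 - <<'E'
from h import *
s=telemetry.get_state();print(s)
for n in ['scene','top','wrist']:
    i,d=cams.get_image(n);save(n+'0.png',i);np.save(n+'0.npy',d)
    print(n,cams.camera_model(n))
    for q in ['red_flywheel','green_flywheel','stand','wheel_rack','brake_pad','heavy_side']:
        for r in spotter.outline_of(q,n)[:1]:
            P=cloud(n,d,s)[r['region']&(d>0)]
            print(q,r['conf'],r['rect'],np.median(P,0).round(3),P.min(0).round(3),P.max(0).round(3)); np.save(f'{n}_{q}.npy',r['region'])
E
```

```text
pics
{'clock': 0.0, 'qpos': array([ 1.06300207e+00,  2.76583693e-01,  1.50613045e+00,  1.52090270e-05,
        1.36067276e+00, -1.21016992e-01]), 'qd': array([-1.38455240e-03, -9.97793755e-04, -1.81487287e-05, -1.26242378e-03,
        5.28485179e-04,  2.00952932e-03]), 'effort': array([-1.56530132e-03, -4.16769683e+01, -2.45809060e+01, -1.93037686e-04,
        1.07195653e-02, -9.35552649e-07]), 'position': array([0.21664859, 0.53206493, 0.23044721]), 'ee_rot': array([-2.84506991e-04,  1.92186942e-01,  9.81357924e-01, -8.50844422e-04]), 'contact_force': array([-0.3677149 ,  0.50320135,  0.5909035 ]), 'moment': array([ 0.03397017, -0.02195552, -0.02046047]), 'width': 0.08535807926876711}
scene {'camera_matrix': array([[483.87649873,   0.        , 318.84659441],
       [  0.        , 483.87649873, 202.13010182],
       [  0.        ,   0.        ,   1.        ]]), 'origin': array([-0.27342319, -0.90814233,  0.80045867]), 'rotation': array([ 0.81000395,  0.46690747, -0.16867399, -0.31215397])}Traceback (most recent call last):
  File "<stdin>", line 8, in <module>
  File "h.py", line 9, in cloud
    if 'origin' in m: return P@np.array(m['rotation']).T+np.array(m['origin'])
                             ~^~~~~~~~~~~~~~~~~~~~~~~~~~
ValueError: matmul: Input operand 1 has a mismatch in its core dimension 0, with gufunc signature (n?,k),(k,m?)->(n?,m?) (size 4 is different from 3)
```

```bash
sed -i "s/    if 'origin' in m: .*/    if 'origin' in m: return P@Q(m['rotation']).as_matrix().T+np.array(m['origin'])/; s/^import numpy.*/&\nfrom scipy.spatial.transform import Rotation as R\nQ=lambda q:R.from_quat([q[1],q[2],q[3],q[0]])/" h.py
python3 - <<'E'
from h import *
s=telemetry.get_state()
for n in ['scene','top','wrist']:
    i,d=cams.get_image(n);save(n+'0.png',i);np.save(n+'0.npy',d)
    print(n,cams.camera_model(n))
    for q in ['red_flywheel','green_flywheel','stand','wheel_rack','brake_pad','heavy_side'][:6 if n!='wrist' else 2]:
        for r in spotter.outline_of(q,n)[:1]:
            P=cloud(n,d,s)[r['region']&(d>0)]
            print(q,r['conf'],r['rect'],np.median(P,0).round(3),P.min(0).round(3),P.max(0).round(3)); np.save(f'{n}_{q}.npy',r['region'])
print(telemetry.get_state()['clock'])
E
```

```text
scene {'camera_matrix': array([[483.87649873,   0.        , 318.84659441],
       [  0.        , 483.87649873, 202.13010182],
       [  0.        ,   0.        ,   1.        ]]), 'origin': array([-0.27342319, -0.90814233,  0.80045867]), 'rotation': array([ 0.81000395,  0.46690747, -0.16867399, -0.31215397])}
green_flywheel 0.96 [241.2, 150.0, 44.2, 33.4] [0.539 0.314 0.076] [ 0.452  0.261 -0.003] [0.72  0.553 0.128]
stand 0.66 [327.1, 190.5, 73.7, 56.0] [ 0.581 -0.089  0.033] [ 0.503 -0.214 -0.004] [0.724 0.054 0.103]
wheel_rack 0.79 [245.6, 176.0, 61.0, 38.7] [0.525 0.196 0.013] [ 0.45   0.113 -0.003] [0.601 0.392 0.075]
brake_pad 0.7 [355.1, 220.0, 45.1, 11.7] [ 0.603 -0.173  0.05 ] [ 0.582 -0.214  0.017] [ 0.636 -0.072  0.062]
heavy_side 0.56 [260.3, 167.8, 45.3, 33.0] [0.536 0.185 0.076] [ 0.449  0.131 -0.002] [0.706 0.386 0.127]
top {'camera_matrix': array([[396.91305609,   0.        , 313.54360064],
       [  0.        , 396.91305609, 197.84396727],
       [  0.        ,   0.        ,   1.        ]]), 'origin': array([0.34812339, 0.06542107, 1.18706931]), 'rotation': array([-0.
[... 644 characters left out ...]
 0.079] [ 0.45   0.135 -0.002] [0.648 0.25  0.129]
wrist {'camera_matrix': array([[276.26556415,   0.        , 324.57147344],
       [  0.        , 276.26556415, 197.54429242],
       [  0.        ,   0.        ,   1.        ]]), 'tool_from_camera': array([[ 1.27335902e-04,  9.46619479e-01,  3.22353140e-01,
         8.30585776e-02],
       [ 9.99999429e-01,  2.21540248e-04, -1.04559287e-03,
         1.78388089e-03],
       [-1.06119277e-03,  3.22353089e-01, -9.46618910e-01,
        -1.42802254e-01],
       [ 0.00000000e+00,  0.00000000e+00,  0.00000000e+00,
         1.00000000e+00]])}
red_flywheel 0.36 [175.1, 394.3, 10.5, 5.3] [0.452 0.197 0.069] [0.449 0.19  0.065] [0.464 0.199 0.074]
0.95
```

View pics/scene0.png

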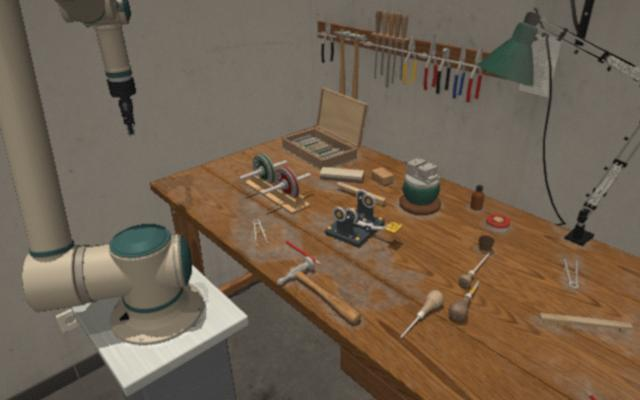

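View pics/top0.png

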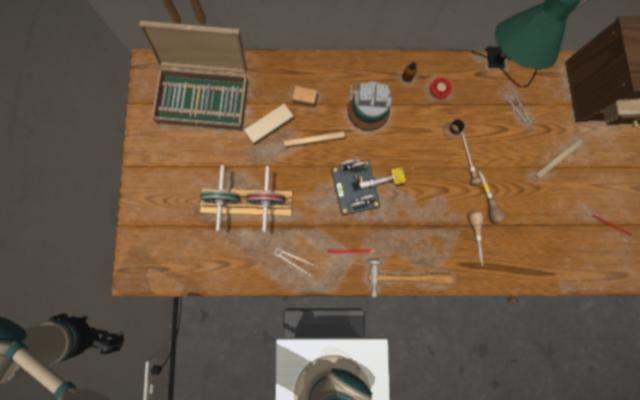

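```bash
python3 - <<'E'
from h import *
d=np.load('top0.npy');P=cloud('top',d)
i=cv2.imread('pics/top0.png')
cv2.imwrite('pics/c0.png',cv2.resize(i[140:240,180:420],None,fx=3.3,fy=3.3,interpolation=cv2.INTER_CUBIC))
def box(x0,x1,y0,y1,z0,z1):
    m=(P[...,0]>x0)&(P[...,0]<x1)&(P[...,1]>y0)&(P[...,1]<y1)&(P[...,2]>z0)&(P[...,2]<z1);return P[m]
def pca(A,n):
    c=A.mean(0);u,s,v=np.linalg.svd((A-c)[:,:2]);a=v[0]*np.sign(v[0,0]);print(n,len(A),c.round(4),A.min(0).round(3),A.max(0).round(3),'ang',np.degrees(np.arctan2(a[1],a[0])).round(2),(s/len(A)**.5).round(4));return c
pca(box(.42,.66,.12,.25,.06,.085),'red arbor')
pca(box(.42,.66,.12,.25,.1,.14),'red rim')
pca(box(.42,.66,.26,.38,.06,.085),'green arbor')
pca(box(.42,.66,.26,.38,.1,.14),'green rim')
for q in box(.48,.70,-.15,.02,.085,.13)[:60]: print(q.round(3))
pad=box(.56,.65,-.23,-.15,.045,.075);pca(pad,'pad')
b=box(.48,.70,-.17,.03,.006,.03);pca(b,'base');print(cv2.minAreaRect(b[:,:2].astype(np.float32)*1000))
E
```

```text
red arbor 305 [0.5397 0.1879 0.0752] [0.45  0.135 0.061] [0.639 0.242 0.085] ang -1.78 [0.0519 0.0139]
red rim 264 [0.543  0.1872 0.1171] [0.533 0.142 0.1  ] [0.555 0.234 0.129] ang 88.35 [0.0261 0.0061]
green arbor 318 [0.5436 0.3151 0.0749] [0.453 0.263 0.062] [0.641 0.37  0.085] ang -1.94 [0.0513 0.0161]
green rim 264 [0.5473 0.3162 0.1175] [0.537 0.272 0.1  ] [0.559 0.364 0.129] ang 88.87 [0.0255 0.0063]
[ 0.648 -0.045  0.105]
[ 0.649 -0.049  0.1  ]
[ 0.649 -0.051  0.1  ]
[ 0.649 -0.054  0.101]
[ 0.65  -0.057  0.098]
[ 0.65  -0.06   0.096]
[ 0.65  -0.063  0.097]
[ 0.647 -0.038  0.096]
[ 0.646 -0.04   0.103]
[ 0.646 -0.043  0.1  ]
[ 0.646 -0.046  0.099]
[ 0.646 -0.048  0.101]
[ 0.646 -0.051  0.102]
[ 0.646 -0.054  0.1  ]
[ 0.647 -0.057  0.097]
[ 0.648 -0.06   0.095]
[ 0.649 -0.064  0.089]
[ 0.649 -0.075  0.091]
[ 0.649 -0.078  0.09 ]
[ 0.65  -0.081  0.087]
[ 0.646 -0.03   0.09 ]
[ 0.645 -0.032  0.094]
[ 0.643 -0.034  0.101]
[ 0.643 -0.037  0.102]
[ 0.643 -0.04   0.101]
[ 0.643 -0.043  0.101]
[ 0.644 -0.046  0.096]
[ 0.644 -0.049  0.096]
[ 0.645 -0.052  0.093]
[ 0.647 -0.055  0.088
[... 302 characters left out ...]
 0.641 -0.032  0.096]
[ 0.641 -0.035  0.096]
[ 0.642 -0.038  0.095]
[ 0.642 -0.041  0.093]
[ 0.643 -0.044  0.089]
[ 0.643 -0.049  0.091]
[ 0.643 -0.052  0.089]
[ 0.641 -0.066  0.097]
[ 0.639 -0.068  0.103]
[ 0.64  -0.071  0.102]
[ 0.639 -0.073  0.104]
[ 0.64  -0.076  0.102]
[ 0.64  -0.079  0.102]
[ 0.639 -0.082  0.105]
[ 0.64  -0.085  0.103]
[ 0.642 -0.089  0.095]
[ 0.642 -0.092  0.094]
pad 174 [ 0.6156 -0.1933  0.0583] [ 0.594 -0.213  0.046] [ 0.64  -0.165  0.064] ang 6.46 [0.0119 0.011 ]
base 1514 [ 0.5847 -0.0691  0.0184] [ 0.48  -0.168  0.006] [0.697 0.028 0.03 ] ang 18.55 [0.0439 0.0373]
((589.098876953125, -68.37448120117188), (196.88076782226562, 214.2638397216797), 88.54852294921875)
```

View pics/c0.png

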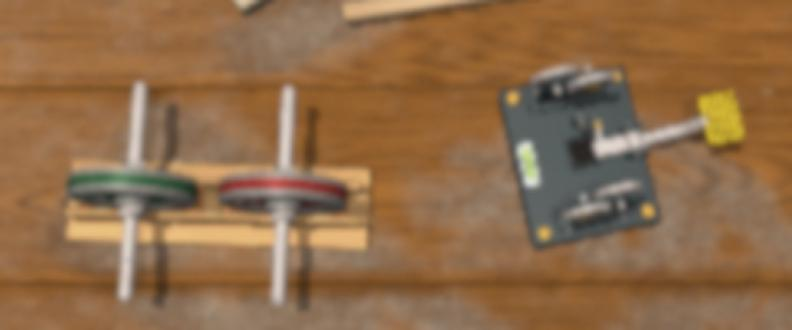

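Call:
servo_tool([
  [-54,-25,0,0,0,8.5],
  [-108,-49,0,0,0,17],
  [-162,-74,0,0,0,25.5],
  [-216,-98,0,0,0,34],
  [-270,-123,0,0,0,42.5],
  [-324,-147,0,0,0,51],
  [-378,-172,0,0,0,59.5],
  [-432,-196,0,0,0,68],
], hand=0)

```text
clock: 1.75
position: [0.493, 0.2403, 0.2316]
ee_rot: [0.0, 0.71, 0.704, 0.0]
contact_force: [1.0, 2.0, -0.7]
width: 0.0857
```

```bash
cat > rel.py <<'E'
from h import *
import sys
def rel(goal,yaw):  # yaw: world angle of tool y (mod 180), tool down
    s=telemetry.get_state();M=Q(s['ee_rot']).as_matrix()
    yv=np.array([np.cos(yaw),np.sin(yaw),0]);
    if yv@M[:,1]<0: yv=-yv
    z=np.array([0,0,-1.]);G=np.stack([np.cross(yv,z),yv,z],1)
    print('pos',s['position'].round(4),'shift mm',(M.T@(np.array(goal)-s['position'])*1000).round(1),'turn',np.degrees(R.from_matrix(M.T@G).as_rotvec()).round(2),'yaw now',np.degrees(np.arctan2(M[1,1],M[0,1])).round(2),'t',s['clock'],'q',s['qpos'].round(2))
if __name__=='__main__':
    a=[float(x) for x in sys.argv[1:]];rel(a[:3],np.radians(a[3]))
E
python3 rel.py .543 .187 .22 -1.6
```

```text
pos [0.493  0.2403 0.2316] shift mm [-52.9  50.5  11.6] turn [ 0.04 -0.03  1.08] yaw now -0.52 t 1.75 q [0.33 0.24 1.56 0.   1.34 0.34]
```

Call:
servo_tool([
  [-35,35,8,0,0,1],
  [-53,50,12,0,0,1],
  [-53,50,12,0,0,1],
  [-53,50,12,0,0,1],
])

```text
clock: 2.15
position: [0.5415, 0.1886, 0.219]
ee_rot: [-0.001, 0.715, 0.699, -0.0]
contact_force: [0.1, 0.6, 1.0]
width: 0.0854
```

```bash
python3 - <<'E'
from h import *
s=telemetry.get_state();print(s['position'],s['qd'].round(3))
i,d=cams.get_image('wrist');save('w1.png',i);np.save('w1.npy',d)
np.save('w1P.npy',cloud('wrist',d,s))
E
python3 rel.py .543 .187 .22 -1.6
```

```text
[0.54150371 0.18862236 0.21902313] [ 0.031 -0.015  0.006  0.004  0.002 -0.   ]
pos [0.5411 0.1893 0.2193] shift mm [-2.2  1.9 -0.7] turn [-0.04 -0.04  0.43] yaw now -1.17 t 2.2 q [0.21 0.28 1.53 0.   1.33 0.23]
```

View pics/w1.png

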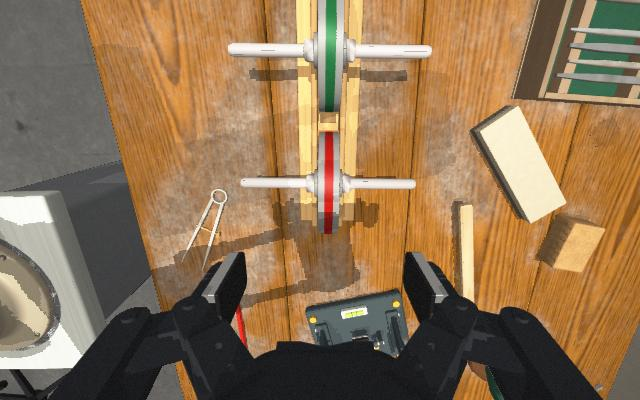

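```bash
python3 - <<'E'
from h import *
P=np.load('w1P.npy')
def box(x0,x1,y0,y1,z0,z1):
    m=(P[...,0]>x0)&(P[...,0]<x1)&(P[...,1]>y0)&(P[...,1]<y1)&(P[...,2]>z0)&(P[...,2]<z1);m[:, :]&=True;return P[m]
def pca(A,n):
    c=A.mean(0);u,s,v=np.linalg.svd((A-c)[:,:2],full_matrices=False);a=v[0];print(n,len(A),c.round(4),A.min(0).round(3),A.max(0).round(3),'ang',np.degrees(np.arctan2(a[1],a[0])).round(2),(s/len(A)**.5).round(4))
pca(box(.44,.52,.13,.23,.06,.085),'arborL')
pca(box(.56,.66,.13,.23,.06,.085),'arborR')
A=np.vstack([box(.44,.52,.13,.23,.06,.085),box(.56,.66,.13,.23,.06,.085)]);pca(A,'arbor')
T=box(.52,.57,.13,.25,.116,.14);pca(T,'rimtop')
for y in np.arange(.15,.225,.01):
    B=T[abs(T[:,1]-y)<.003]; print(y.round(3),len(B),B[:,0].min().round(4),B[:,0].max().round(4),B[:,2].max().round(4)) if len(B) else 0
G=box(.52,.57,.26,.38,.116,.14);pca(G,'green')
E
```

```text
arborL 668 [0.485  0.1943 0.0735] [0.45  0.188 0.067] [0.52  0.2   0.077] ang -1.85 [0.0197 0.0032]
arborR 849 [0.5967 0.1911 0.074 ] [0.56  0.182 0.065] [0.641 0.206 0.084] ang -2.26 [0.0238 0.0038]
arbor 1517 [0.5475 0.1925 0.0738] [0.45  0.182 0.065] [0.641 0.206 0.084] ang -1.7 [0.0597 0.0036]
rimtop 1250 [0.5457 0.1939 0.1216] [0.535 0.162 0.116] [0.556 0.222 0.126] ang -92.07 [0.0161 0.0057]
0.16 11 0.5352 0.5536 0.1168
0.17 98 0.5354 0.5545 0.1226
0.18 109 0.5358 0.5545 0.1243
0.19 134 0.5361 0.5554 0.1257
0.2 144 0.5364 0.5554 0.1252
0.21 155 0.5366 0.5556 0.1233
0.22 70 0.5368 0.5558 0.1197
green 2040 [0.5494 0.3199 0.1219] [0.539 0.29  0.116] [0.559 0.348 0.126] ang -91.39 [0.0157 0.0057]
```

Call:
servo_tool([
  [1,3,30,0,0,0.4],
  [1,3,60,0,0,0.4],
  [1,3,72,0,0,0.4],
  [1,3,72,0,0,0.4],
])

```text
clock: 2.6
position: [0.5427, 0.1906, 0.146]
ee_rot: [-0.001, 0.716, 0.698, -0.002]
contact_force: [-0.1, 0.6, 0.0]
width: 0.0852
```

```bash
python3 rel.py .5455 .191 .094 -1.8
```

```text
pos [0.5427 0.1906 0.146 ] shift mm [ 0.6  3.  52. ] turn [-0.22  0.04  0.34] yaw now -1.46 t 2.6 q [0.22 0.34 1.64 0.   1.17 0.24]
```

Call:
servo_tool([
  [1,3,20,0,0,0.3],
  [1,3,40,0,0,0.3],
  [1,3,50,0,0,0.3],
  [1,3,51,0,0,0.3],
  [1,3,51,0,0,0.3],
  [1,3,51,0,0,0.3],
])

```text
clock: 3.2
position: [0.5486, 0.191, 0.0977]
ee_rot: [0.001, 0.718, 0.696, 0.001]
contact_force: [-0.6, -0.2, -0.5]
width: 0.0856
```

```bash
python3 rel.py .5455 .191 .094 -1.8
```

```text
pos [0.5486 0.191  0.0977] shift mm [-0.1 -3.1  3.6] turn [ 0.14 -0.04 -0.05] yaw now -1.85 t 3.2 q [0.22 0.39 1.69 0.   1.06 0.25]
```

Call:
servo_tool([
  [0,-2,3,0,0,0],
  [0,-2,3,0,0,0],
  [0,-2,3,0,0,0],
])

```text
clock: 3.5
position: [0.5456, 0.1907, 0.0935]
ee_rot: [0.0, 0.719, 0.696, 0.0]
contact_force: [0.0, -0.4, 0.0]
width: 0.0855
```

Call:
servo_tool([
  [0,0,0,0,0,0],
])

```text
clock: 3.6
position: [0.5458, 0.1908, 0.0935]
ee_rot: [0.0, 0.718, 0.696, 0.0]
contact_force: [-0.0, 0.2, 0.3]
width: 0.0854
```

```bash
python3 rel.py .5455 .191 .094 -1.8; python3 - <<'E'
from h import *
s=telemetry.get_state()
i,d=cams.get_image('wrist');save('w2.png',i)
E
```

```text
pos [0.5458 0.1908 0.0935] shift mm [ 0.2 -0.3 -0.5] turn [ 0.02 -0.01 -0.06] yaw now -1.86 t 3.6 q [0.22 0.39 1.7  0.   1.05 0.25]
```

View pics/w2.png

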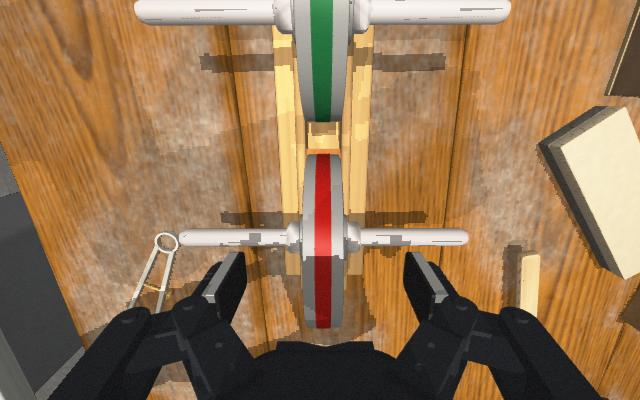

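Call:
servo_tool([
  [0,0,0,0,0,0],
  [0,0,0,0,0,0],
  [0,0,0,0,0,0],
  [0,0,0,0,0,0],
  [0,0,0,0,0,0],
  [0,0,0,0,0,0],
  [0,0,0,0,0,0],
  [0,0,0,0,0,0],
], hand=255, grip_force=80)

```text
clock: 4.45
position: [0.5454, 0.1908, 0.0935]
ee_rot: [-0.0, 0.719, 0.696, -0.0]
contact_force: [-1.4, -0.1, 3.2]
width: 0.0192
```

Call:
servo_tool([
  [0,0,-3,0,0,0],
  [0,0,-10,0,0,0],
  [0,0,-20,0,0,0],
  [0,0,-20,0,0,0],
])

```text
clock: 4.85
position: [0.547, 0.191, 0.1147]
ee_rot: [0.001, 0.718, 0.696, 0.001]
contact_force: [-0.2, -0.5, -6.5]
width: 0.0186
```

```bash
python3 rel.py .5455 .191 .17 -1.8; python3 - <<'E'
from h import *
s=telemetry.get_state();print(s['contact_force'],s['moment'],s['width'])
i,d=cams.get_image('wrist');save('w3.png',i)
E
```

```text
pos [0.547  0.191  0.1147] shift mm [  0.   -1.3 -55.3] turn [ 0.18 -0.04 -0.06] yaw now -1.86 t 4.85 q [ 0.22  0.37  1.67 -0.    1.1   0.25]
[-0.19963824 -0.49668044 -6.46227593] [ 0.01634839 -0.01263344 -0.04809004] 0.01857471658697886
```

View pics/w3.png

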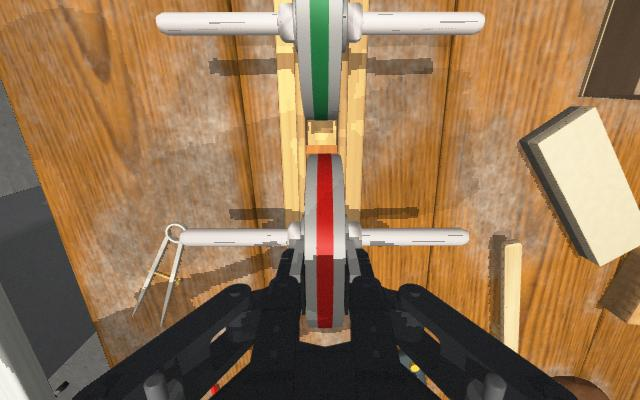

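Call:
servo_tool([
  [0,0,-40,0,0,0],
  [0,0,-85,0,0,0],
  [-20,5,-125,0,0,-1],
  [-60,11,-135,0,0,-4],
  [-105,20,-135,0,0,-6],
  [-150,28,-135,0,0,-8],
  [-195,36,-135,0,0,-10],
  [-240,44,-135,0,0,-12],
])

```text
clock: 5.7
position: [0.5816, -0.0522, 0.248]
ee_rot: [-0.0, 0.641, 0.767, 0.0]
contact_force: [1.1, 0.5, -6.4]
width: 0.0189
```

```bash
python3 rel.py .6 -.17 .25 14
```

```text
pos [ 0.5816 -0.0522  0.248 ] shift mm [-119.2   -2.8   -2. ] turn [-0.01 -0.02 -3.77] yaw now 10.23 t 5.7 q [-0.21  0.28  1.46  0.    1.4  -0.39]
```

Call:
servo_tool([
  [-40,-1,-2,0,0,-2],
  [-80,-2,-2,0,0,-4],
  [-110,-3,-2,0,0,-4],
  [-119,-3,-2,0,0,-4],
  [-119,-3,-2,0,0,-4],
  [-119,-3,-2,0,0,-4],
])

```text
clock: 6.3
position: [0.5994, -0.1671, 0.2498]
ee_rot: [-0.001, 0.615, 0.789, 0.0]
contact_force: [-0.0, 0.5, -6.7]
width: 0.0189
```

```bash
python3 rel.py .6 -.17 .25 14; python3 - <<'E'
from h import *
s=telemetry.get_state()
i,d=cams.get_image('wrist');save('w4.png',i);np.save('w4P.npy',cloud('wrist',d,s));np.save('w4.npy',d)
i,d=cams.get_image('top');save('t4.png',i);np.save('t4.npy',d)
E
```

```text
pos [ 0.5994 -0.1671  0.2498] shift mm [-3.  -0.1 -0.2] turn [-0.04 -0.13  0.14] yaw now 14.14 t 6.3 q [-0.38  0.34  1.37  0.    1.44 -0.63]
```

View pics/w4.png

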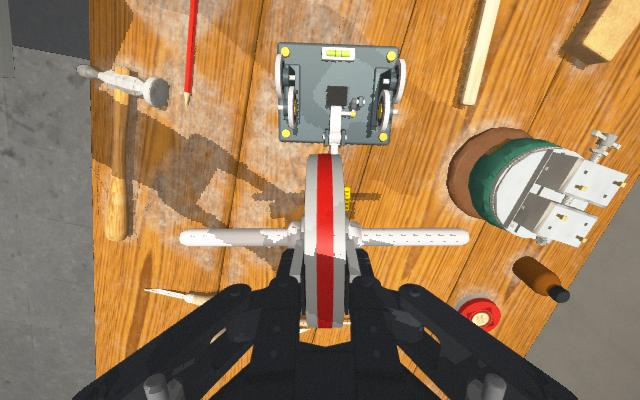

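```bash
python3 - <<'E'
from h import *
i=cv2.cvtColor(cv2.imread('pics/w4.png'),cv2.COLOR_BGR2RGB)
cv2.imwrite('pics/c4.png',cv2.resize(cv2.cvtColor(i[30:220,260:430],cv2.COLOR_RGB2BGR),None,fx=3.1,fy=3.1,interpolation=cv2.INTER_CUBIC))
P=np.load('w4P.npy')
# base plate top
m=np.zeros((400,640),bool);m[35:150,268:410]=1
zz=P[...,2][m];h,e=np.histogram(zz,np.arange(-.005,.12,.0025));print([(round(a,4),b) for a,b in zip(e,h)])
def fit(z0,z1):
    k=m&(P[...,2]>z0)&(P[...,2]<z1)
    k=cv2.morphologyEx(k.astype(np.uint8),cv2.MORPH_OPEN,np.ones((3,3)))
    n,l,st,_=cv2.connectedComponentsWithStats(k);j=1+np.argmax(st[1:,4])
    p=P[l==j];r=cv2.minAreaRect((p[:,:2]*1000).astype(np.float32));print(z0,z1,len(p),r)
fit(.006,.03);fit(.01,.03);fit(.008,.02)
# rollers
k=m&(P[...,2]>.085);A=P[k];print('rollers',len(A),A.mean(0),A.max(0),A.min(0))
n,l,st,c=cv2.connectedComponentsWithStats(k.astype(np.uint8))
for j in range(1,n):
    if st[j,4]>8:
        B=P[l==j];print(st[j],B.mean(0).round(4),B.min(0).round(4),B.max(0).round(4))
E
```

```text
[(np.float64(-0.005), np.int64(13)), (np.float64(-0.0025), np.int64(1669)), (np.float64(0.0), np.int64(2492)), (np.float64(0.0025), np.int64(9)), (np.float64(0.005), np.int64(0)), (np.float64(0.0075), np.int64(0)), (np.float64(0.01), np.int64(3)), (np.float64(0.0125), np.int64(136)), (np.float64(0.015), np.int64(4559)), (np.float64(0.0175), np.int64(2374)), (np.float64(0.02), np.int64(265)), (np.float64(0.0225), np.int64(753)), (np.float64(0.025), np.int64(258)), (np.float64(0.0275), np.int64(127)), (np.float64(0.03), np.int64(348)), (np.float64(0.0325), np.int64(138)), (np.float64(0.035), np.int64(223)), (np.float64(0.0375), np.int64(402)), (np.float64(0.04), np.int64(137)), (np.float64(0.0425), np.int64(7)), (np.float64(0.045), np.int64(7)), (np.float64(0.0475), np.int64(7)), (np.float64(0.05), np.int64(13)), (np.float64(0.0525), np.int64(11)), (np.float64(0.055), np.int64(2)), (np.float64(0.0575), np.int64(16)), (np.float64(0.06), np.int64(36)), (np.float64(0.0625), np.int64(16)), (np.float64(0.065), np.int64(18)), (np.float64(0.0675), np.int64(27)), (np.float64(0.07), np.int64(31
[... 826 characters left out ...]
25366210938, 120.12494659423828), 12.147575378417969)
0.008 0.02 6990 ((591.3704833984375, -71.81233978271484), (150.06625366210938, 120.12494659423828), 12.147575378417969)
rollers 1604 [ 0.59261326 -0.07045746  0.10475159] [ 0.65428114 -0.02472798  0.39279295] [ 0.52262737 -0.11663015  0.08504216]
[275  54  14  45 410] [ 0.531  -0.0701  0.0961] [ 0.5226 -0.0907  0.0851] [ 0.58   -0.0497  0.3928]
[389  59  17  44 449] [ 0.6452 -0.0453  0.0964] [ 0.58   -0.0852  0.085 ] [ 0.6543 -0.0247  0.3928]
[283  87  12  41 334] [ 0.5458 -0.0966  0.0941] [ 0.5366 -0.1166  0.0851] [ 0.5527 -0.0767  0.1023]
[380  90  14  42 361] [ 0.6422 -0.0759  0.0949] [ 0.58   -0.0967  0.0851] [ 0.6524 -0.0557  0.3928]
```

View pics/c4.png

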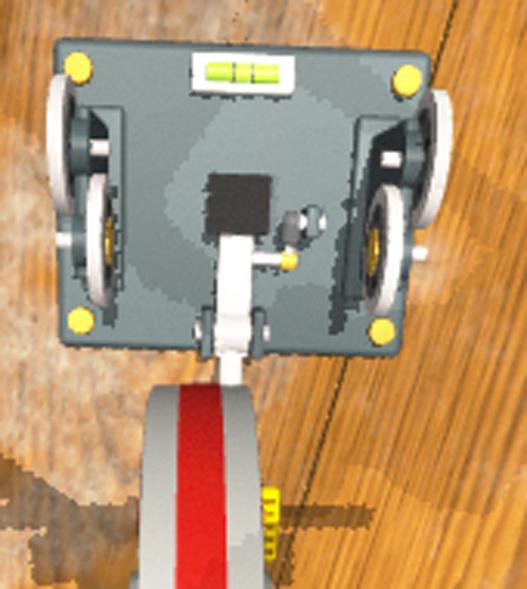

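```bash
python3 - <<'E'
from h import *
P=np.load('w4P.npy')
m=np.zeros((400,640),bool);m[222:252,178:282]=1;m[222:252,362:472]=1
k=m&(P[...,2]>.2)&(P[...,2]<.26);A=P[k]
rim=np.zeros_like(m);rim[150:225,290:350]=1
from scipy.optimize import least_squares
o=np.array([.5994,-.1671,.2498])
cam=None
# cylinder fit radius 6 mm
def res(p):
    c=np.array([0,p[0],p[1]]);d=np.array([1,p[2],p[3]]);d/=np.linalg.norm(d)
    v=(A-o)-c;return np.linalg.norm(v-np.outer(v@d,d),axis=1)-.006
r=least_squares(res,[0,-.025,.2,0],loss='soft_l1',f_scale=.001);p=r.x
print(len(A),p.round(4),'yaw',np.degrees(np.arctan(p[2])),'tilt',np.degrees(p[3]),abs(r.fun).mean())
d=np.array([1,p[2],p[3]]);d/=np.linalg.norm(d);c=np.array([0,p[0],p[1]])
t=(A-o-c)@d;print('ends',t.min(),t.max())
B=P[rim&(P[...,2]>.21)&(P[...,2]<.30)]; tb=(B-o-c)@d;print('rim',np.percentile(tb,[1,50,99]),'mid',(np.percentile(tb,1)+np.percentile(tb,99))/2)
mid=(np.percentile(tb,1)+np.percentile(tb,99))/2
W=o+c+d*mid;print('wheel centre',W.round(4),'rel TCP',(W-o).round(4))
E
```

```text
3706 [-0.     -0.0246  0.2532 -0.0047] yaw 14.206859234092693 tilt -0.26994367653648027 0.00048720578402771585
ends -0.09468852285413804 0.09631474616723307
rim [-0.01561135  0.00078267  0.01456555] mid -0.0005228992503886936
wheel centre [ 0.5989 -0.1672  0.2252] rel TCP [-0.0005 -0.0001 -0.0246]
```

Call:
servo_tool([
  [40,6,0,0,0,1],
  [80,13,0,0,0,2],
  [94,15,10,0,0,2],
  [94,15,40,0,0,2],
  [94,15,75,0,0,2],
  [94,15,95,0,0,2],
  [94,15,95,0,0,2],
  [94,15,95,0,0,2],
])

```text
clock: 7.2
position: [0.5917, -0.0728, 0.1557]
ee_rot: [0.0, 0.628, 0.778, 0.0]
contact_force: [-0.0, 0.3, -5.3]
width: 0.0191
```

```bash
python3 rel.py .5914 -.0718 .1276 12.15
```

```text
pos [ 0.5917 -0.0728  0.1557] shift mm [ 1.1 -0.1 28.1] turn [0.03 0.01 0.05] yaw now 12.2 t 7.2 q [-0.24  0.36  1.58  0.    1.21 -0.45]
```

Call:
servo_tool([
  [1,0,10,0,0,0],
  [1,0,18,0,0,0],
  [1,0,22,0,0,0],
  [1,0,24,0,0,0],
  [1,0,24,0,0,0],
  [1,0,24,0,0,0],
])

```text
clock: 7.8
position: [0.5915, -0.0726, 0.1315]
ee_rot: [0.0, 0.628, 0.778, 0.0]
contact_force: [0.3, 0.2, -6.1]
width: 0.0187
```

```bash
python3 rel.py .5914 -.0718 .1276 12.15; python3 - <<'E'
from h import *
s=telemetry.get_state();print(s['contact_force'],s['moment'])
i,d=cams.get_image('wrist');save('w5.png',i);np.save('w5P.npy',cloud('wrist',d,s))
E
```

```text
pos [ 0.5915 -0.0726  0.1315] shift mm [0.8 0.1 3.9] turn [ 0.03  0.01 -0.02] yaw now 12.13 t 7.8 q [-0.24  0.38  1.61  0.    1.15 -0.45]
[ 0.30210739  0.20812122 -6.10255404] [-0.02545328 -0.02553533 -0.01903279]
```

View pics/w5.png

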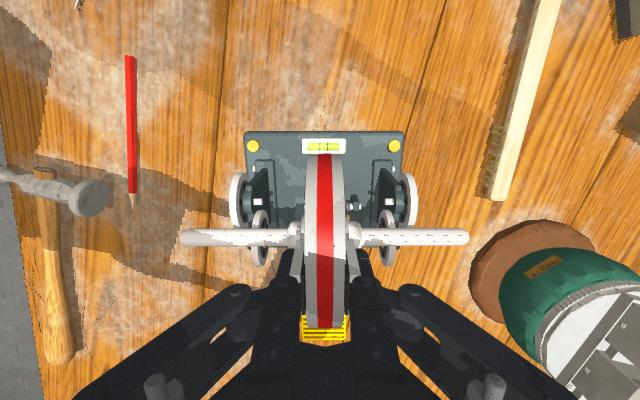

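Call:
servo_tool([
  [1,0,1,0,0,0],
  [1,0,2,0,0,0],
  [1,0,3,0,0,0],
  [1,0,3,0,0,0],
  [1,0,3,0,0,0],
])

```text
clock: 8.35
position: [0.5911, -0.0715, 0.1283]
ee_rot: [0.0, 0.628, 0.778, 0.0]
contact_force: [-0.3, -0.8, -6.4]
width: 0.0187
```

Call:
servo_tool([
  [0,0,1,0,0,0],
  [0,0,1,0,0,0],
])

```text
clock: 8.55
position: [0.5912, -0.0719, 0.1276]
ee_rot: [0.0, 0.628, 0.778, -0.0]
contact_force: [-0.1, -1.2, -3.9]
width: 0.0189
```

Contact is beginning; a little more.

Call:
servo_tool([
  [0,0,0.5,0,0,0],
  [0,0,0.5,0,0,0],
])

```text
clock: 8.75
position: [0.5912, -0.0719, 0.1274]
ee_rot: [0.001, 0.628, 0.778, -0.0]
contact_force: [-1.6, -1.6, 0.2]
width: 0.0191
```

Call:
servo_tool([
  [0,0,0.5,0,0,0],
  [0,0,0.5,0,0,0],
])

```text
clock: 8.95
position: [0.5912, -0.072, 0.1273]
ee_rot: [0.001, 0.628, 0.778, -0.0]
contact_force: [-4.0, -2.5, 4.1]
width: 0.0188
```

Call:
servo_tool([
  [0,0,-0.5,0,0,0],
  [0,0,-0.5,0,0,0],
  [0,0,-0.5,0,0,0],
  [0,0,-0.5,0,0,0],
  [0,0,-0.5,0,0,0],
  [0,0,-0.5,0,0,0],
  [0,0,-0.5,0,0,0],
], hand=60)

```text
clock: 9.65
position: [0.5911, -0.0714, 0.1267]
ee_rot: [-0.0, 0.628, 0.778, 0.0]
contact_force: [-0.1, 0.1, -0.2]
width: 0.0652
```

Call:
servo_tool([
  [0,0,-20,0,0,0],
  [0,0,-60,0,0,0],
  [0,0,-100,0,0,0],
  [0,0,-130,0,0,0],
  [0,0,-130,0,0,0],
])

```text
clock: 10.15
position: [0.5937, -0.072, 0.2622]
ee_rot: [0.005, 0.628, 0.778, 0.002]
contact_force: [0.7, -0.1, 0.1]
width: 0.0656
```

```bash
python3 rel.py .617 -.194 .12 102; python3 - <<'E'
from h import *
s=telemetry.get_state()
i,d=cams.get_image('wrist');save('w6.png',i);np.save('w6P.npy',cloud('wrist',d,s))
E
```

```text
pos [ 0.5937 -0.072   0.2622] shift mm [-123.5   -4.2  142.7] turn [  0.23   0.62 -89.86] yaw now 12.14 t 10.15 q [-0.24  0.29  1.41  0.    1.43 -0.45]
```

View pics/w6.png

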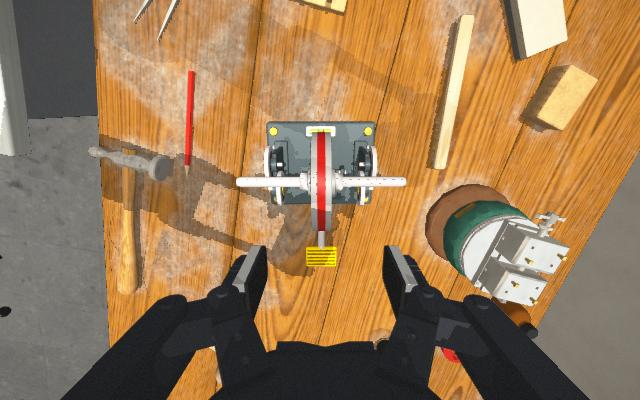

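Call:
servo_tool([
  [-16,-1,0,0,0,-8.5],
  [-32,-1,0,0,0,-17],
  [-48,-2,0,0,0,-25.5],
  [-64,-2,0,0,0,-34],
  [-80,-3,0,0,0,-42.5],
  [-96,-3,0,0,0,-51],
  [-112,-4,0,0,0,-59.5],
  [-123,-4,0,0,0,-68],
], hand=255, grip_force=30)

```text
clock: 11.0
position: [0.6122, -0.1934, 0.2546]
ee_rot: [-0.002, 0.083, 0.997, 0.0]
contact_force: [-0.6, -0.1, 0.4]
width: 0.0002
```

```bash
python3 rel.py .6177 -.194 .1 102.15
```

```text
pos [ 0.6122 -0.1934  0.2546] shift mm [ -6.    0.2 154.5] turn [  0.07  -0.19 -21.7 ] yaw now 80.45 t 11.0 q [-0.41  0.37  1.31 -0.    1.47 -1.82]
```

Call:
servo_tool([
  [-8,-6,30,0,0,-8],
  [-8,-6,60,0,0,-16],
  [-8,-6,90,0,0,-21.7],
  [-8,-6,120,0,0,-21.7],
  [-8,-6,145,0,0,-21.7],
  [-8,-6,155,0,0,-21.7],
  [-8,-6,155,0,0,-21.7],
])

```text
clock: 11.7
position: [0.6181, -0.1991, 0.099]
ee_rot: [-0.002, -0.103, 0.995, 0.001]
contact_force: [0.2, 0.9, 0.2]
width: -0.0002
```

```bash
python3 rel.py .619 -.2 .06 102.15; python3 - <<'E'
from h import *
s=telemetry.get_state()
i,d=cams.get_image('wrist');save('w7.png',i)
i,d=cams.get_image('scene');cv2.imwrite('pics/s7.png',cv2.resize(cv2.cvtColor(i[160:270,230:430],cv2.COLOR_RGB2BGR),None,fx=4,fy=4,interpolation=cv2.INTER_CUBIC))
E
```

```text
pos [ 0.6181 -0.1991  0.099 ] shift mm [-0.8 -1.2 39. ] turn [ 0.19 -0.26 -0.31] yaw now 101.84 t 11.7 q [-0.42  0.48  1.52  0.    1.14 -2.2 ]
```

View pics/w7.png

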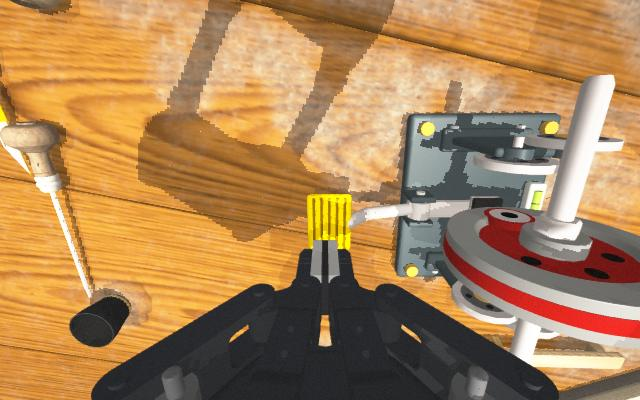

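View pics/s7.png

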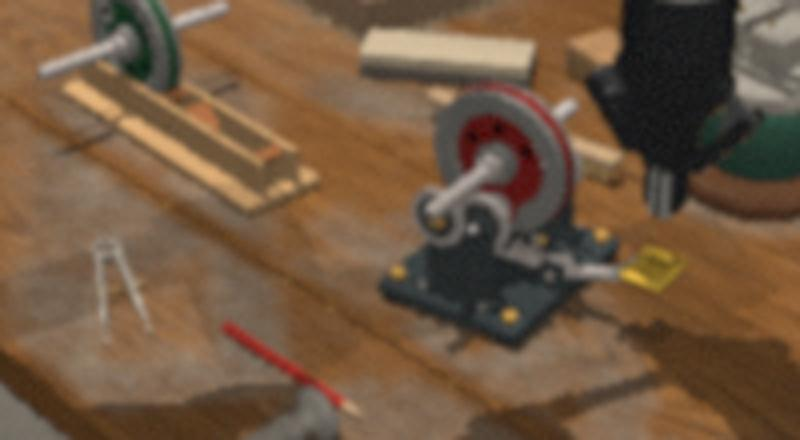

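Call:
servo_tool([
  [0,0,10,0,0,0],
  [0,0,20,0,0,0],
  [0,0,25,0,0,0],
  [0,0,25,0,0,0],
  [0,0,25,0,0,0],
  [0,0,25,0,0,0],
  [0,0,25,0,0,0],
  [0,0,25,0,0,0],
])

```text
clock: 12.6
position: [0.62, -0.1999, 0.0771]
ee_rot: [0.0, -0.103, 0.995, -0.0]
contact_force: [0.4, 0.6, -0.5]
width: 0.0
```

Call:
servo_tool([
  [0,0,0,0,0,0],
  [0,0,0,0,0,0],
  [0,0,0,0,0,0],
  [0,0,0,0,0,0],
  [0,0,0,0,0,0],
  [0,0,0,0,0,0],
  [0,0,0,0,0,0],
  [0,0,0,0,0,0],
])

```text
clock: 13.4
position: [0.6198, -0.1998, 0.0768]
ee_rot: [0.0, -0.103, 0.995, 0.0]
contact_force: [0.2, -0.6, 0.3]
width: -0.0002
```

Call:
servo_tool([
  [0,0,0,0,0,0],
  [0,0,0,0,0,0],
  [0,0,0,0,0,0],
  [0,0,0,0,0,0],
  [0,0,0,0,0,0],
  [0,0,0,0,0,0],
  [0,0,0,0,0,0],
  [0,0,0,0,0,0],
])

```text
clock: 14.2
position: [0.6199, -0.1998, 0.0768]
ee_rot: [0.0, -0.103, 0.995, 0.0]
contact_force: [-0.2, 0.7, 0.0]
width: 0.0001
```

Call:
servo_tool([
  [0,0,0,0,0,0],
  [0,0,0,0,0,0],
  [0,0,0,0,0,0],
  [0,0,0,0,0,0],
  [0,0,0,0,0,0],
  [0,0,0,0,0,0],
  [0,0,0,0,0,0],
  [0,0,0,0,0,0],
])

```text
clock: 15.0
position: [0.6199, -0.1998, 0.0768]
ee_rot: [0.0, -0.103, 0.995, 0.0]
contact_force: [-0.0, 0.6, 0.5]
width: -0.0002
```

```bash
python3 - <<'E'
from h import *
s=telemetry.get_state();print(s['clock'],s['position'])
A=[]
for k in range(6):
    i,d=cams.get_image('wrist');A.append(i.astype(int))
save('w8.png',i)
for k in range(1,6): print(abs(A[k]-A[0])[100:380,400:].mean().round(3),(abs(A[k]-A[0]).max(2)>40)[:, 400:].sum())
i,d=cams.get_image('scene');cv2.imwrite('pics/s8.png',cv2.resize(cv2.cvtColor(i[160:270,230:430],cv2.COLOR_RGB2BGR),None,fx=4,fy=4,interpolation=cv2.INTER_CUBIC))
E
```

```text
15.0 [ 0.61986347 -0.19983248  0.07680555]
1.78 1
1.788 1
1.781 1
1.783 1
1.786 1
```

View pics/w8.png

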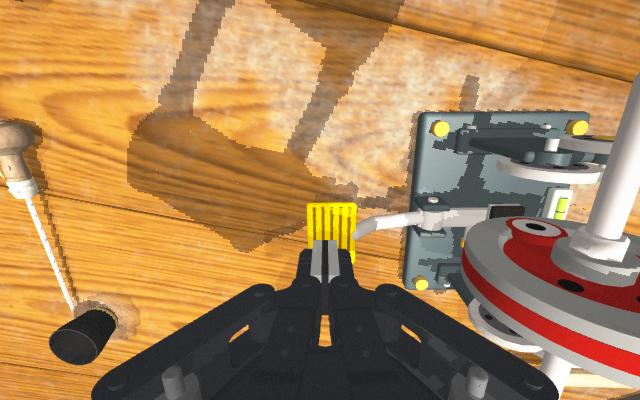

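View pics/s8.png

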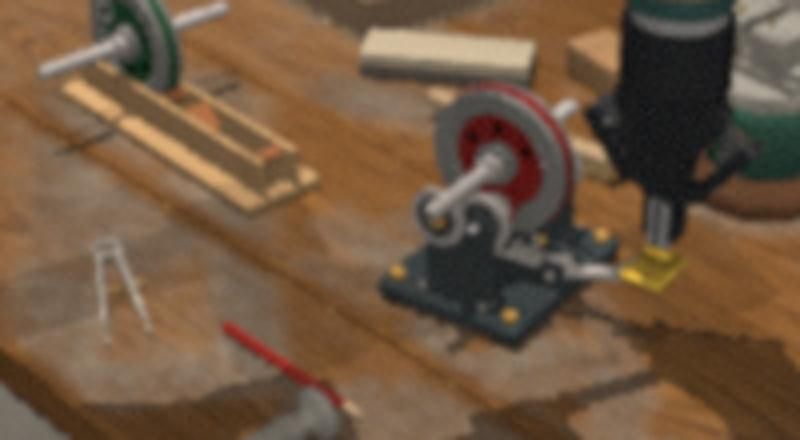

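```bash
python3 - <<'E'
from h import *
s=telemetry.get_state()
i,d=cams.get_image('wrist');P=cloud('wrist',d,s)
th=np.radians(12.15);ex=np.array([np.cos(th),np.sin(th),0]);ey=np.array([-np.sin(th),np.cos(th),0]);o=np.array([.5914,-.0718,0])
for (u,v) in [(540,228),(525,226),(560,236),(548,224),(535,232),(572,286),(615,200),(470,255)]:
    p=P[v,u]-o;print((u,v),np.round([p@ex,p@ey,p[2]],4))
cv2.imwrite('pics/c9.png',cv2.resize(cv2.cvtColor(i[190:390,440:640],cv2.COLOR_RGB2BGR),None,fx=3,fy=3,interpolation=cv2.INTER_CUBIC))
print(s['clock'])
E
```

```text
(540, 228) [-0.0101 -0.0011  0.0697]
(525, 226) [-0.0099 -0.0075  0.0662]
(560, 236) [-0.0102  0.0022  0.0805]
(548, 224) [-0.0102  0.0079  0.0642]
(535, 232) [-0.0096 -0.0069  0.0739]
(572, 286) [-0.0052 -0.0216  0.1181]
(615, 200) [-0.041  -0.004   0.1072]
(470, 255) [-0.0065 -0.0543  0.0941]
15.35
```

View pics/c9.png

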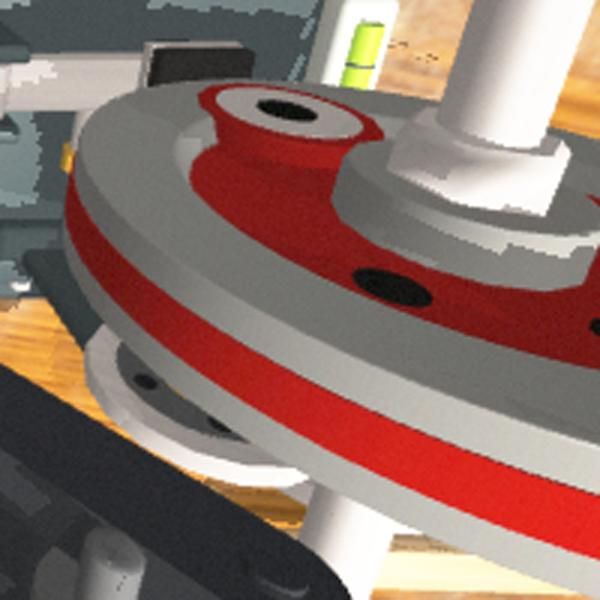

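Call:
servo_tool([
  [0,0,8,0,0,0],
  [0,0,15,0,0,0],
  [0,0,19,0,0,0],
  [0,0,22,0,0,0],
  [0,0,25,0,0,0],
  [0,0,28,0,0,0],
  [0,0,31,0,0,0],
  [0,0,31,0,0,0],
])

```text
clock: 16.2
position: [0.6194, -0.1992, 0.0449]
ee_rot: [-0.0, -0.103, 0.995, 0.001]
contact_force: [-0.8, 0.0, 1.0]
width: -0.0002
```

Call:
servo_tool([
  [0,0,2,0,0,0],
  [0,0,4,0,0,0],
  [0,0,6,0,0,0],
  [0,0,6,0,0,0],
])

```text
clock: 16.6
position: [0.6197, -0.1992, 0.0404]
ee_rot: [-0.0, -0.103, 0.995, 0.0]
contact_force: [-1.0, 0.9, 3.7]
width: 0.0001
```

Call:
servo_tool([
  [0,0,1,0,0,0],
  [0,0,2,0,0,0],
  [0,0,2,0,0,0],
])

```text
clock: 16.9
position: [0.6197, -0.1992, 0.04]
ee_rot: [0.0, -0.103, 0.995, 0.0]
contact_force: [-3.5, 1.8, 12.2]
width: -0.0001
```

Call:
servo_tool([
  [0,0,-5,0,0,0],
  [0,0,-15,0,0,0],
  [0,0,-35,0,0,0],
  [0,0,-60,0,0,0],
  [0,0,-60,0,0,0],
])

```text
clock: 17.4
position: [0.6224, -0.2008, 0.1015]
ee_rot: [0.003, -0.103, 0.995, -0.002]
contact_force: [0.7, -0.4, 0.1]
width: 0.0
```

```bash
python3 - <<'E'
from h import *
import time
s=telemetry.get_state()
i,d=cams.get_image('wrist');P=cloud('wrist',d,s);save('w10.png',i);np.save('w10P.npy',P)
print(s['clock'],s['position'])
yel=(i[...,0]>150)&(i[...,1]>130)&(i[...,2]<80)
m=np.zeros_like(yel);m[150:300,270:380]=1
A=P[yel&m];print(len(A),np.median(A,0),A[:,2].min(),A[:,2].max())
i,d=cams.get_image('scene');cv2.imwrite('pics/s10.png',cv2.resize(cv2.cvtColor(i[160:270,230:430],cv2.COLOR_RGB2BGR),None,fx=4,fy=4,interpolation=cv2.INTER_CUBIC))
E
```

```text
17.4 [ 0.62241617 -0.20079879  0.10154604]
5670 [ 6.62968746e-01 -1.99070997e-01  5.92288844e-04] -0.0025047632501417755 0.2438298306691672
```

View pics/w10.png

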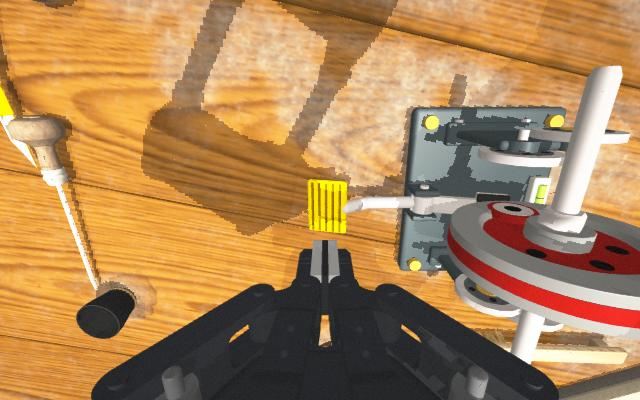

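View pics/s10.png

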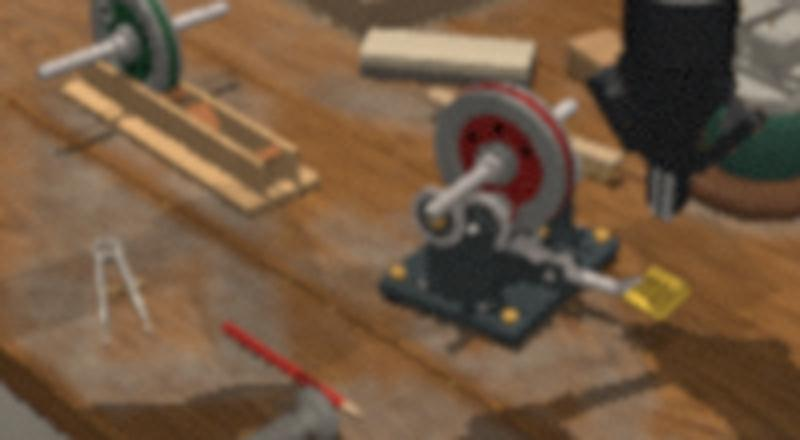

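Pedal appears down (pad at (328,205) in the wrist view); I'll check its height, the boss and stillness after holding.

Call:
servo_tool([
  [0,0,-40,0,0,0],
  [0,0,-60,0,0,0],
  [0,0,-60,0,0,0],
  [0,0,-60,0,0,0],
  [0,0,-60,0,0,0],
])

```text
clock: 18.0
position: [0.6186, -0.1993, 0.1555]
ee_rot: [-0.002, -0.103, 0.995, 0.001]
contact_force: [0.2, 0.7, 0.9]
width: -0.0003
```

```bash
python3 - <<'E'
from h import *
th=np.radians(12.15);ex=np.array([np.cos(th),np.sin(th),0]);ey=np.array([-np.sin(th),np.cos(th),0]);o=np.array([.5914,-.0718,0])
def st(p): p=p-o;return np.round([p@ex,p@ey,p[2]],4)
P=np.load('w10P.npy')
print('pad',[st(P[v,u]) for u,v in [(314,205),(328,190),(340,205),(328,225)]],'boss',st(P[209,515]))
s=telemetry.get_state();i,d=cams.get_image('wrist');P=cloud('wrist',d,s);save('w11.png',i);np.save('w11P.npy',P)
i2,_=cams.get_image('top');save('t11.png',i2)
r=spotter.outline_of('brake_pad','wrist')
hsv=cv2.cvtColor(i,cv2.COLOR_RGB2HSV);y=(hsv[...,0]>24)&(hsv[...,0]<34)&(hsv[...,1]>215)&(hsv[...,2]>150)&(P[...,2]>.02)&(P[...,2]<.07)
A=P[y];A=A[(abs((A-o)@ey+.125)<.03)&(abs((A-o)@ex)<.03)];print(len(A),st(A.mean(0)),A[:,2].min(),A[:,2].max())
print(telemetry.get_state()['clock'])
E
```

```text
pad [array([-0.0014, -0.1397,  0.0367]), array([-0.0145, -0.1285,  0.0386]), array([-0.0033, -0.1191,  0.042 ]), array([ 0.0147, -0.1285,  0.0401])] boss [-0.0096 -0.0008  0.0675]
847 [-0.001  -0.1293  0.0389] 0.033250011204215876 0.04346857211885771
18.15
```

View pics/w11.png

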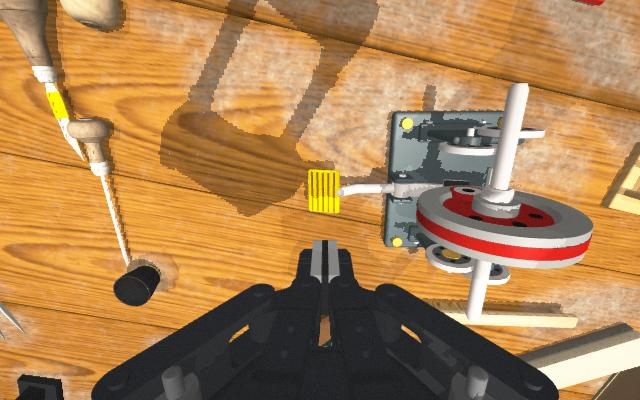

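```bash
python3 -c "
from h import *
print(sign_off())"
```

```text
the job is handed in; nothing more can be done
None
```

I lifted the red flywheel out of the rack by its rim and lowered it onto the stand's rollers. After letting go I waited until it had stopped swinging, then pressed the brake pedal over. I handed the job in at about 18 s of the 48 s allowed.

- **Wheel at rest before braking:** about 5.5 s after release, six successive wrist pictures showed no motion.
- **Heavy side:** the bush on the crank boss lay straight below the axle, within about 3 mm sideways and 36 mm down. That is roughly 0.07 rad off the bottom, against the 0.12 rad expected. After braking it was still there.
- **Position on the stand:** the wheel sits midway between the uprights to about 1 mm.
- **Brake:** with the gripper well clear, the pad's mean height measured 39 mm, its fully-down height, so it stayed down.
- **Green flywheel:** it was still in its bay in the rack, as seen in the scene picture after braking.

None of these checks failed or disagreed beyond a few millimetres. The gripper was clear of everything when I handed in.

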